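Switch off the toothbrush sanitizer and open it

ROBOT

A 6-joint arm with a two-finger parallel gripper is mounted at the origin on the work surface. World frame = base frame: x ahead of the robot, y to its left, z up, the work surface at z = 0. Lengths are in mm, angles in rad, forces in N, time in s.
With the tool pointing down it reaches from about 300 to 850 mm from the base axis. Payload 4.2 kg.
Tool frame: the origin (TCP) lies between the finger pads, 19 mm behind the fingertips; this is the grasp point; y points along the fingers, z is the direction in which the jaws open and shut, and the axes are right-handed (so a half turn about y gives the same grasp; the last joint's range is limited). The gripper opens to 91 mm and grips with 3 to 60 N. Pads are 32 mm wide; open, the fingers measure 118 mm over their backs; the gripper's body (76 mm by 178 mm) begins 60 mm behind the grasp point.
Start: joints at [-0.02, 0.32, 1.565, -0, 1.257, -0.02], TCP at [575.014, 0, 232.776] pointing down, gripper open.
Joint ranges: [-3.11, 3.11], [-0.84, 2.01], [0.21, 2.61], [-1.34, 4.49], [0.05, 2.63], [-2.56, 2.56]. Speed limits (rad/s): [2.57, 2.57, 3.14, 3.14, 3.14, 3.14].

INTERFACE

Orientations are given as [roll, pitch, yaw] about the fixed x, y, z axes, in that order (R = Rz(yaw) Ry(pitch) Rx(roll)).
In Python, from plant import arm gives the robot as it stands. The module is installed in compiled form; this text tells all that it offers.
- The arm moves only by the tool arm_command, never from a script. Its argument "increments" is one flat list of numbers, 7 for each row, row after row: the shift along the tool's x, y, z in mm, then the turn, a rotation vector about the tool's x, y, z in degrees, then the closure, from -1 (fully open) to 1 (shut), so that 0 is half open. A call has 1 to 12 rows; each row shifts and turns the commanded pose from where the row before left it, along the tool's axes as they then stand; what a row does not reach is not made up. A row lasts 1/10 s, in which the tool goes at most 50 mm and 8.59 degrees, less where a joint would pass 70% of its speed; a pose out of reach is approached as far as the arm can. A call is refused whole if a number of a shift passes 50 or a number of a turn 8.59, either way. A call with a gripper value outside its range is refused whole. The fingers move at their own pace and stop on an object; the grip force is fixed at half the most. Time passes only in rows, so rows that do not move let the fingers close. It gives the time, the measured TCP pose, the force and the opening at its end, in the units of the state.
- arm.get_state(): the state, without advancing time (a new reading comes with each control period).
- arm.grab_frame(name): name is "scene" or "side" or "wrist"; returns a dict with "img" (384x512x3 uint8, red, green, blue), "z_map" (384x512 float32, mm along the optical axis (not along the pixel's ray), 0 where there is no reading), "fovy" (degrees; the focal length in pixels is half the picture's height over the tangent of half this angle, whatever the lens; pixels are square), "cx", "cy" (the principal point, pixels), "R" (3x3) and "t" (3): a world point X has camera coordinates R X + t. Camera axes: x right, y down, z forward; pixel columns grow to the right and rows downward; lengths in mm; the calibration is good to about 2 mm. A picture is of the moment at which its call begins.
- arm.close_job(): hands the job in, once; it reports no verdict.
The state is a dict: "time": time; "joints": joint angles; "joint_vel": joint speeds; "tau": joint torques, N m; "eef_pos": TCP position; "eef_rot": TCP orientation; "contact_force": force on the tool from outside, world axes, zero at the start; "torque": the same for the moment, N m; "gripper_width": finger opening in mm.
Only numpy, scipy, OpenCV 4.12 (cv2) and the standard library are available. Lean on these libraries where they do the work, as an engineer would, in place of code of your own. Each camera call takes 0.05 s, during which the arm holds its last target.

TASK

The toothbrush sanitizer on the vanity is still running. First, with its lid shut, turn the timer knob on its sloping front anticlockwise, fully back to the zero stop (pointer at the red mark at the top of the dial); then lift the lid by its orange front tongue until it leans back on its stop and stays open by itself. Ease the lid up, do not throw it or let it drop, and leave the things around the sanitizer where they are.

Things in the scene. Friction and masses are not known exactly. Their poses are not given: they have to be found in the camera images.
- sanitizer: Fixed toothbrush sanitizer, 205 mm deep, 240 wide; origin on the counter; x to its back, y to its left (seen from the robot), z up. Front x -115 to -20 mm: teal wedge console, flat face rising at 26 deg from z 40 to 86 mm. Behind, x -20 to 90 mm: white tub, 6 mm walls, rim at z 118 mm, closed by the lid.
- timer_dial (a joint): Angle of the timer knob: 0 = at its zero stop, pointer straight up the slope at the red mark; grows as the knob is turned clockwise (looking onto the console), up to 2.6 rad. Resetting it means turning it anticlockwise. It stays where it is left (friction 0.05 N m).
- timer_grip (a point): On the knob's axis, 31 mm above the console face (x -81, y -62, z 91 mm of the sanitizer): where to put the TCP. z: knob axis, out of the face, 26 deg off vertical towards the robot. x: along the bar to its red pointer stripe, turns with the knob. Black bar 66 x 18 mm, 10 to 35 mm above the face, on a grey disc of radius 34 mm, over a white dial of radius 47 mm.
- lid (a joint): Opening angle of the lid: 0 = shut, 1.75 rad = on its stop, leaning back slightly past upright. It falls shut from below about 1.47 rad and falls onto its stop from above that.
- lid_grip (a point): Centre of the orange tongue that juts forward from the lid's front edge at its left: 26 mm wide (y), 12 thick, 46 long; this point is 28 mm from the lid's edge, 18 mm from the tip; lid shut: x -48, y 60, z 124 mm of the sanitizer. Axes move with the lid; shut, they equal the sanitizer's (x towards the hinge, y along it).
- lid_hinge (a point): Point on the lid's hinge line, at the middle of the tub's back rim (x = 90, y = 0, z = 118 mm of the sanitizer); the hinge line is its y axis. Lid 110 mm deep, 240 mm wide, 12 mm thick, 0.22 kg, white with a lilac panel.
- soap_tin: Loose steel soap tin, 68 x 103 x 30 mm, origin under its centre; a bystander.
- ring_cone: Loose white ceramic ring cone, base diameter 72 mm, 80 mm high, origin under its centre; a bystander.
- polish_bottle: Loose purple glass nail polish bottle with black cap, diameter 38 mm, 72 mm high, origin under its centre; a bystander.
- brush_case: Loose mint toothbrush case, 33 x 190 x 22 mm, long along its y, origin under its centre, behind the sanitizer; a bystander.

How it is judged (in metres and radians):
On the way, in this order (a step that is already met when the one before it is completed fails the run):
1. the timer knob is back at its zero stop (within 0.06 rad) while the lid is still shut (value of joint timer_dial below 0.06 rad and value of joint lid below 0.1 rad), for 0.2 s.
2. the lid has been lifted open onto its stop (within 0.07 rad) (value of joint lid above 1.68 rad), for 0.2 s.
At the end, for the whole second after the job is handed in: The timer knob is within 0.06 rad of its zero stop and the lid rests open on its stop (above 1.68 of 1.75 rad), still and released (value of joint timer_dial below 0.06 rad and value of joint lid above 1.68 rad and velocity of joint lid between -0.1 and 0.1 rad/s); the robot touches nothing.
It fails at once if the lid is thrown open or let drop (faster than 2.5 rad/s) (velocity of joint lid above 2.5 rad/s or velocity of joint lid below -2.5 rad/s).
It fails at once if a bystander is moved by more than 20 mm or knocked over (distance of any of soap_tin, ring_cone, polish_bottle, brush_case from where it was at the start of the episode above 0.02 m or angle between any of ring_cone, polish_bottle's own z axis and vertical above 0.5 rad).
It also fails if it takes over 72 s, if anything falls off the work surface, if the arm or the gripper's body presses on something with over 40 N, if the wrist force passes 120 N, or if a joint passes its speed limit or range.

## Working session

There is one attempt and no reset: what is moved stays moved. The work goes in short steps, Python scripts to look and compute and a tool call to move; the robot and the scene stay as the last step left them, time stands still between calls to the robot, and variables do not carry over. Pictures are saved under pics/ and viewed, and the job is handed in when it is done.

Besides the shell and the picture viewer there is one more tool, called after "Request:" as name(argument=value, ...) on one line, values as JSON. arm_command: Moves the arm, as the interface text tells. Its arguments: {"type":"object","properties":{"increments":{"type":"array"}},"required":["increments"]}

```bash
mkdir -p pics
cat > h.py <<'E'
import numpy as np, cv2
from plant import arm
from scipy.spatial.transform import Rotation as Ro
def grab(n):
    f=arm.grab_frame(n); f['f']=f['img'].shape[0]/2/np.tan(np.radians(f['fovy'])/2); return f
def pts(f,u,v,z=None):
    u=np.asarray(u,float);v=np.asarray(v,float)
    if z is None: z=f['z_map'][v.astype(int),u.astype(int)]
    c=np.stack([(u-f['cx'])/f['f']*z,(v-f['cy'])/f['f']*z,z],-1)
    return (c-f['t'])@f['R']
def proj(f,X):
    c=np.atleast_2d(X)@f['R'].T+f['t']; return c[:,:2]/c[:,2:]*f['f']+[f['cx'],f['cy']]
def save(f,n): cv2.imwrite('pics/'+n,cv2.cvtColor(f['img'],cv2.COLOR_RGB2BGR))
E
python3 - <<'E'
from h import *
for n in ['scene','side','wrist']:
    f=grab(n);save(f,n+'0.png');print(n,f['fovy'],f['cx'],f['cy'],(-f['R'].T@f['t']).round(),f['R'][2].round(2))
s=arm.get_state();print(s)
E
```

```text
scene 44.386507631498915 254.75741700903637 190.54290229350488 [1175.  -56.  901.] [-0.57  0.13 -0.81]
side 47.1475721703724 255.96530177906428 188.64747476820162 [481. 945. 881.] [ 0.09 -0.74 -0.67]
wrist 61.5832545434145 255.03991341497672 191.2003655803698 [574.  70. 383.] [-0.   -0.25 -0.97]
{'time': 0.15, 'joints': array([-1.99640857e-02,  3.20171347e-01,  1.56534292e+00,  3.22364126e-06,
        1.25736788e+00, -1.99931147e-02]), 'joint_vel': array([-5.62523031e-04, -1.35328466e-03, -2.99729267e-03, -1.85225091e-04,
        2.05189130e-04, -7.99128914e-05]), 'tau': array([-5.72294630e-04, -4.12774551e+01, -2.32154489e+01,  7.26667210e-02,
        4.33494255e-02, -9.00343002e-05]), 'eef_pos': array([5.74681145e+02, 2.87559065e-02, 2.32119976e+02]), 'eef_rot': array([-1.57208550e+00,  2.88439242e-05, -1.57076831e+00]), 'contact_force': array([-0.42436412,  0.74706401,  0.42720424]), 'torque': array([ 0.03431018, -0.00254807, -0.00795616]), 'gripper_width': 91.07504658783546}
```

View pics/scene0.png

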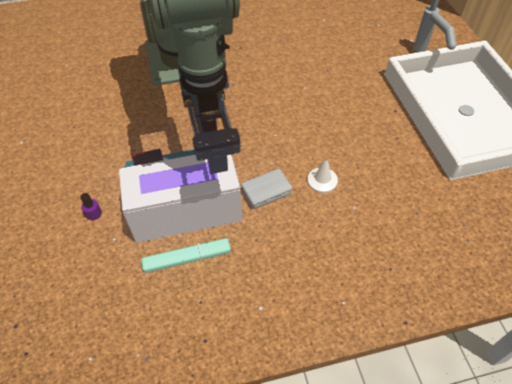

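View pics/side0.png

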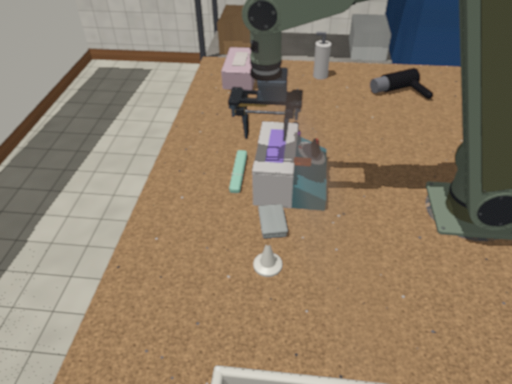

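View pics/wrist0.png

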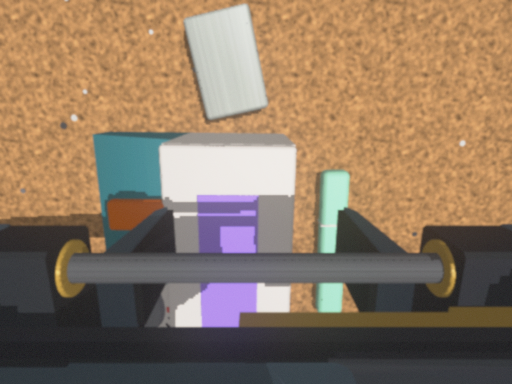

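Request:
arm_command(increments=[30,-15,-30,0,0,0,-1,40,-15,-40,0,0,0,-1,40,-10,-30,0,0,0,-1,20,0,0,0,0,0,-1,0,0,0,0,0,0,-1])

```text
time: 0.65
eef_pos: [480.8, -125.4, 270.8]
eef_rot: [-1.57, -0.001, -1.574]
contact_force: [-0.4, -0.5, -0.3]
gripper_width: 91.0
```

Run:
```python
from h import *
for n in ['scene','side','wrist']:
    f=grab(n);save(f,n+'1.png');np.save(n+'1.npy',f,allow_pickle=True)
print(arm.get_state()['eef_pos'])
```

```text
[ 481.46804521 -122.76790549  269.94718486]
```

View pics/wrist1.png

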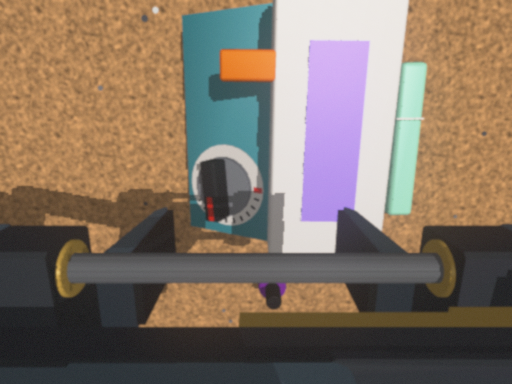

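View pics/scene1.png

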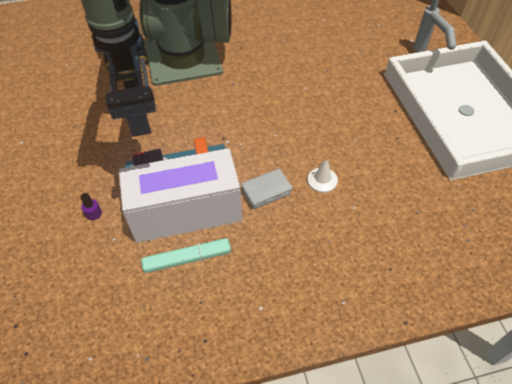

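View pics/side1.png

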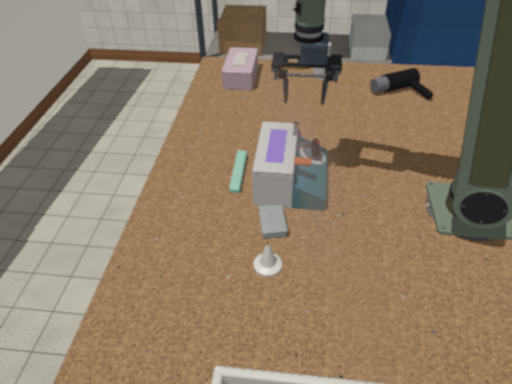

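```bash
cat > m.py <<'E'
from h import *
f=np.load('wrist1.npy',allow_pickle=True).item()
hsv=cv2.cvtColor(f['img'],cv2.COLOR_RGB2HSV);H,S,V=cv2.split(hsv)
vv,uu=np.mgrid[0:384,0:512]
P=pts(f,uu,vv)
roi=(uu>170)&(uu<430)&(vv<225)
ok=f['z_map']>0
def rect(m,n):
    p=P[m][:,:2].astype(np.float32); r=cv2.minAreaRect(p); print(n,m.sum(),r,'z',np.median(P[m][:,2]))
def big(m):
    n,l,s,_=cv2.connectedComponentsWithStats(m.astype(np.uint8)); return l==1+s[1:,4].argmax()
rect(big(roi&ok&(H>120)&(H<140)&(S>90)&(V>100)),'lilac')
org=big(roi&ok&(H<14)&(S>200)&(V>150)&(vv<100)); rect(org,'orange'); 
mint=big(roi&ok&(H>70)&(H<90)&(S>50)&(V>130)); rect(mint,'mint')
# white lid side-edge line: boundary teal/white
lid=big(roi&ok&(abs(P[:,:,2]-130)<6)&(S<60)&(V>120)); 
e=[]
for v in range(100,215,3):
    us=np.where(lid[v])[0]
    if len(us): e.append(pts(f,[us[0]],[v],None)[0])
e=np.array(e); print('front edge',e[[0,-1]].round(1), np.polyfit(e[:,1],e[:,0],1))
e=[]
for v in range(5,215,3):
    us=np.where(lid[v])[0]
    if len(us): e.append(pts(f,[us[-1]],[v],None)[0])
e=np.array(e); print('back edge',e[[0,-1]].round(1), np.polyfit(e[:,1],e[:,0],1))
teal=roi&ok&(H>85)&(H<105)&(S>120)&(V>50); t=P[teal]
A=np.c_[t[:,:2],np.ones(len(t))]; k=np.linalg.lstsq(A,t[:,2],rcond=None)[0]
r=t[:,2]-A@k; g=abs(r)<3; k=np.linalg.lstsq(A[g],t[g,2],rcond=None)[0]
print('plane',k,'slope',np.degrees(np.arctan(np.hypot(*k[:2]))),'az',np.degrees(np.arctan2(k[1],k[0])))
red=roi&ok&((H<8)|(H>172))&(S>150)&(vv>150)
n,l,s,c=cv2.connectedComponentsWithStats(red.astype(np.uint8))
for i in range(1,n):
    if s[i,4]>5: print('red',c[i],s[i,4],np.median(P[l==i],0))
hgt=(P[:,:,2]-(P[:,:,:2]@k[:2]+k[2]))/np.sqrt(1+k[0]**2+k[1]**2)
bar=big(roi&ok&(abs(hgt-35)<6)&(vv>140)&(uu<265)); print('bar h',np.median(hgt[bar]))
rect(bar,'bar')
white=big(roi&ok&(S<60)&(V>120)&(uu<268)&(vv>135)&(abs(hgt)<5));rect(white,'dial')
(cx,cy),rad=cv2.minEnclosingCircle(np.argwhere(white)[:,::-1].astype(np.int32).reshape(-1,1,2));print(cx,cy,rad)
E
python3 m.py
```

```text
lilac 2534 ((549.3601684570312, -127.68646240234375), (60.05921936035156, 47.605064392089844), 89.01201629638672) z 130.2616029039021
orange 281 ((458.6955261230469, -22.478431701660156), (18.289020538330078, 30.596765518188477), 40.41168212890625) z 129.19491337446124
mint 2062 ((667.6897583007812, -128.08790588378906), (28.498701095581055, 119.20899963378906), 0.6700353622436523) z 21.386623077233654
front edge [[ 496.6  -47.1  126.4]
 [ 495.1 -152.8  126.9]] [1.09282280e-02 4.96823511e+02]
back edge [[ 605.3   27.2  129.5]
 [ 603.4 -149.8  129.9]] [1.01835285e-02 6.05004890e+02]
plane [ 4.88913852e-01 -6.09056284e-03 -1.56998652e+02] slope 26.0564038252541 az -0.7137157078548545
red [256.5 189.5] 8 [ 482.28644705 -139.64474776   82.87324217]
red [209.925 209.025] 120 [ 432.78324897 -157.57793406   95.26273791]
bar h 34.700495998856596
bar 982 ((434.319580078125, -139.67538452148438), (17.894546508789062, 65.65863037109375), 3.7152373790740967) z 94.8045798295098
dial 1591 ((446.4450988769531, -138.10662841796875), (89.4835205078125, 87.09463500976562), 52.74862289428711) z 69.0227121372087
226.85293579101562 183.55882263183594 40.76750183105469
```

```bash
cat >> h.py <<'E'
YAW=-0.011
Rs=Ro.from_euler('z',YAW).as_matrix()
a=np.radians(26)
n=Rs@[-np.sin(a),0,np.cos(a)]; s=Rs@[np.cos(a),0,np.sin(a)]; yh=Rs@[0,1,0]
AX=np.array([434.3,-139.7,94.8])-34.7*n   # axis foot on face
def knobR(th):
    x=np.cos(th)*s-np.sin(th)*yh; y=-n; return np.c_[x,y,np.cross(x,y)]
def plan(p1,R1,k,p0=None,R0=None):
    st=arm.get_state()
    if p0 is None: p0=st['eef_pos']; R0=Ro.from_euler('xyz',st['eef_rot']).as_matrix()
    rv=Ro.from_matrix(R0.T@R1).as_rotvec(); R=R0;p=np.array(p0)
    for i in range(k):
        q=p0+(np.array(p1)-p0)*(i+1)/k
        d=(R.T@(q-p)).round(1); t=np.degrees(rv/k).round(2)
        print([*d.tolist(),*t.tolist()])
        p=p+R@d; R=R@Ro.from_rotvec(np.radians(t)).as_matrix()
    print('end err',(np.array(p1)-p).round(2), 'joints',st['joints'].round(2))
E
python3 - <<'E'
from h import *
plan(AX+110*n,knobR(1.65),7)
print(AX,n)
E
```

```text
[2.4, 15.4, -11.4, 3.72, 0.72, 0.12]
[2.5, 14.5, -12.4, 3.72, 0.72, 0.12]
[2.8, 13.8, -13.3, 3.72, 0.72, 0.12]
[2.9, 12.8, -14.1, 3.72, 0.72, 0.12]
[3.2, 11.9, -14.9, 3.72, 0.72, 0.12]
[3.4, 10.9, -15.5, 3.72, 0.72, 0.12]
[3.6, 9.9, -16.2, 3.72, 0.72, 0.12]
end err [-0.01  0.03 -0.  ] joints [-0.27  0.17  1.67  0.    1.3  -0.27]
[ 449.51055851 -139.86732289   63.61184659] [-0.43834463  0.00482199  0.89879405]
```

Request:
arm_command(increments=[2.4,15.4,-11.4,3.72,0.72,0.12,0,2.5,14.5,-12.4,3.72,0.72,0.12,0,2.8,13.8,-13.3,3.72,0.72,0.12,0,2.9,12.8,-14.1,3.72,0.72,0.12,0,3.2,11.9,-14.9,3.72,0.72,0.12,0,3.4,10.9,-15.5,3.72,0.72,0.12,0,3.6,9.9,-16.2,3.72,0.72,0.12,0,0,0,0,0,0,0,0,0,0,0,0,0,0,0])

```text
time: 1.7
eef_pos: [402.2, -139.9, 163.3]
eef_rot: [-1.118, 0.034, -1.652]
contact_force: [-0.1, -0.4, -0.6]
gripper_width: 45.4
```

Run:
```python
from h import *
f=grab('wrist');save(f,'wrist2.png')
st=arm.get_state();print(st['eef_pos'],st['gripper_width'],AX+110*n)
print((knobR(1.65).T@(AX-st['eef_pos'])))
plan(AX+32*n,knobR(1.65),5)
```

```text
[ 403.32809234 -140.40349337  164.19822203] 45.65859434363341 [ 401.29264969 -139.3369045   162.47919169]
[ -0.83566542 110.64768581  -2.66793371]
[-0.2, 15.7, -0.6, -0.03, 0.02, 0.01]
[-0.2, 15.8, -0.5, -0.03, 0.02, 0.01]
[-0.1, 15.7, -0.6, -0.03, 0.02, 0.01]
[-0.2, 15.7, -0.5, -0.03, 0.02, 0.01]
[-0.2, 15.7, -0.6, -0.03, 0.02, 0.01]
end err [ 0.03 -0.01 -0.03] joints [-0.52 -0.02  2.27  0.44  0.52 -0.78]
```

View pics/wrist2.png

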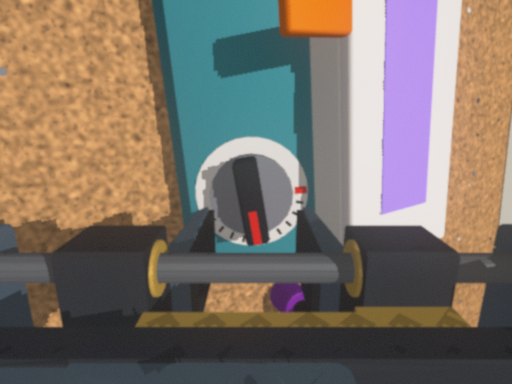

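Run:
```python
from h import *
f=grab('wrist')
def ray(px,h):
    c=-f['R'].T@f['t']; d=f['R'].T@np.array([(px[0]-f['cx'])/f['f'],(px[1]-f['cy'])/f['f'],1])
    t=((AX+h*n-c)@n)/(d@n); q=c+t*d-AX; return np.array([q@s,q@yh,q@n])
hsv=cv2.cvtColor(f['img'],cv2.COLOR_RGB2HSV);H,S,V=cv2.split(hsv)
vv,uu=np.mgrid[0:384,0:512]
roi=(vv>145)&(vv<235)&(uu>215)&(uu<300)
red=((H<8)|(H>172))&(S>150)
blk=roi&((V<60)|(red&(uu<275)))
nn,l,st,c=cv2.connectedComponentsWithStats(blk.astype(np.uint8)); m=l==1+st[1:,4].argmax()
print(m.sum())
Q=np.array([ray((u,v),35) for v,u in np.argwhere(m)])[:,:2]
print(cv2.minAreaRect(Q.astype(np.float32)))
d=Q-Q.mean(0);w,e=np.linalg.eigh(d.T@d);print('pca',Q.mean(0),np.degrees(np.arctan2(-e[1,1],e[0,1])))
r=np.argwhere(red&roi&(uu<275)); print('red tip',np.mean([ray((u,v),35) for v,u in r],0))
# edges by row
for v in range(165,232,10):
    us=np.where(m[v])[0]; print(v,us[0],us[-1],ray((us[0],v),35)[:2].round(1),ray((us[-1],v),35)[:2].round(1))
r=np.argwhere(red&(uu>285)&(uu<310)&(vv>170)&(vv<210)); print('mark',np.mean([ray((u,v),1) for v,u in r],0))
```

```text
986
((-2.9263505935668945, 2.5420608520507812), (16.768150329589844, 55.40079116821289), 5.34722375869751)
pca [-3.3883868   2.83887663] -100.88202465664035
red tip [ -1.37367962 -14.45273237  35.        ]Traceback (most recent call last):
  File "<stdin>", line 19, in <module>
IndexError: index 0 is out of bounds for axis 0 with size 0
```

Run:
```python
from h import *
f=grab('wrist')
img=f['img'][130:260,190:320]; cv2.imwrite('pics/c.png',cv2.cvtColor(cv2.resize(img,None,fx=4.5,fy=4.5,interpolation=cv2.INTER_CUBIC),cv2.COLOR_RGB2BGR))
vv,uu=np.mgrid[0:384,0:512]; P=pts(f,uu,vv)-AX
ok=(f['z_map']>0)&(uu>200)&(uu<300)&(vv>140)&(vv<260)
h=P@n; m=ok&(abs(h-35)<4); q=np.c_[(P@s)[m],(P@yh)[m]]
print(m.sum(),np.median(h[m]),cv2.minAreaRect(q.astype(np.float32)))
for v in range(155,260,8):
    us=np.where(m[v])[0]
    if len(us): print(v,us[0],us[-1],(P@s)[v,us[[0,-1]]].round(1),(P@yh)[v,us[0]].round(1))
```

```text
2031 35.146546236396304 ((-2.361741542816162, 0.4454383850097656), (18.099096298217773, 65.12261962890625), 5.240542411804199)
163 230 253 [-13.    3.5] 31.1
171 230 255 [-13.6   4.5] 25.2
179 232 256 [-12.6   4.8] 19.3
187 233 257 [-12.6   5.1] 12.9
195 235 259 [-11.5   6.1] 7.1
203 237 260 [-10.5   6.4] 1.4
211 238 261 [-10.5   6.7] -5.6
219 240 263 [-9.4  7.7] -11.4
227 241 264 [-9.3  8.1] -18.2
235 243 266 [-8.2  9.1] -24.1
243 245 259 [-7.3  3.3] -31.2
```

View pics/c.png

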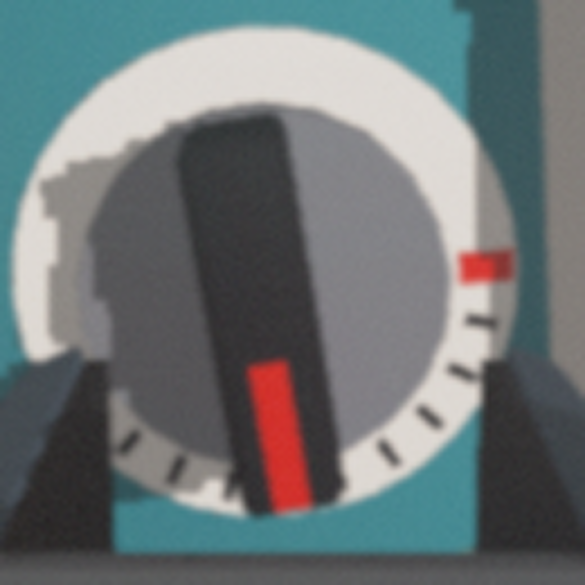

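```bash
echo "AX0=AX; AX=AX-1.3*s" >> h.py
python3 - <<'E'
from h import *
plan(AX+32*n,knobR(1.48),6,AX0+110*n,knobR(1.65))
E
```

```text
[0.0, 13.0, -0.2, 0.0, -1.62, 0.0]
[0.0, 13.0, -0.2, 0.0, -1.62, 0.0]
[0.0, 13.0, -0.3, 0.0, -1.62, 0.0]
[0.0, 13.0, -0.2, 0.0, -1.62, 0.0]
[0.0, 13.0, -0.2, 0.0, -1.62, 0.0]
[0.0, 13.0, -0.2, 0.0, -1.62, 0.0]
end err [-0.   -0.01 -0.  ] joints [-0.52 -0.02  2.27  0.44  0.52 -0.78]
```

Request:
arm_command(increments=[0,13,-0.2,0,-1.62,0,0,0,13,-0.2,0,-1.62,0,0,0,13,-0.3,0,-1.62,0,0,0,13,-0.2,0,-1.62,0,0,0,13,-0.2,0,-1.62,0,0,0,13,-0.2,0,-1.62,0,0,0,0,0,0,0,0,0,0,0,0,0,0,0,0])

```text
time: 2.65
eef_pos: [435.6, -140.5, 92.7]
eef_rot: [-1.117, -0.041, -1.499]
contact_force: [-0.9, 0.2, 1.2]
gripper_width: 45.0
```

Run:
```python
from h import *
f=grab('wrist');save(f,'wrist3.png')
st=arm.get_state();print(st['eef_pos'],st['gripper_width'],AX+32*n,st['joints'].round(2),st['contact_force'],st['torque'])
```

```text
[ 435.42187994 -140.55206085   92.96108324] 45.67471011886185 [ 434.31516892 -139.70016686   91.80337358] [-0.47  0.16  2.33  0.71  0.31 -1.19] [-0.30009343 -0.74045656 -0.03375571] [0.01785255 0.29699962 0.01476084]
```

View pics/wrist3.png

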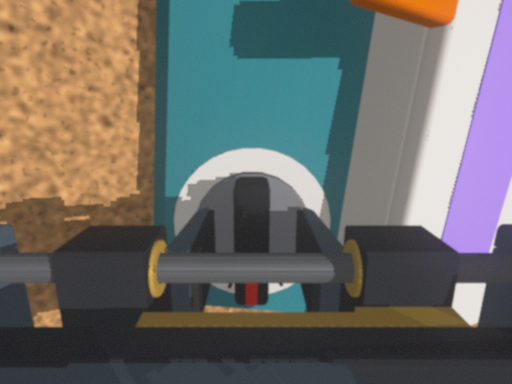

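Request:
arm_command(increments=[0,-20,0,0,0,0,0,0,-25,0,0,0,0,0,0,-25,0,0,0,0,0,0,-10,0,0,8,0,0,0,0,0,0,8,0,0,0,0,0,0,8,0,0,0,0,0,0,8,0,0,0,0,0,0,8,0,0,0,0,0,0,8,0,0,0,0,0,0,8,0,0,0,0,0,0,8,0,0,0,0,0,0,8,0,0])

```text
time: 3.9
eef_pos: [399.4, -140.3, 165.1]
eef_rot: [-1.381, 0.417, -2.713]
contact_force: [0.3, -0.1, 0.2]
gripper_width: 45.7
```

Request:
arm_command(increments=[0,0,0,0,8,0,0,0,0,0,0,8,0,0,0,0,0,0,8,0,0,0,0,0,0,8,0,0,0,0,0,0,8,0,0,0,0,0,0,8,0,0,0,0,0,0,8,0,0,0,0,0,0,8,0,0,0,0,0,0,8,0,0,0,0,0,0,8,0,0,0,0,0,0,8,0,0,0,0,0,0,8,0,0])

```text
time: 5.1
eef_pos: [399.4, -140.3, 165.2]
eef_rot: [-2.009, 0.13, 1.825]
contact_force: [-0.7, -0.0, -0.7]
gripper_width: 45.7
```

Request:
arm_command(increments=[0,0,0,0,8,0,0,0,0,0,0,4,0,0,0,0,0,0,0,0,0,0,0,0,0,0,0,0])

```text
time: 5.5
eef_pos: [399.4, -140.2, 164.8]
eef_rot: [-2.025, 0.042, 1.643]
contact_force: [-1.8, 0.2, -0.2]
gripper_width: 45.8
```

Run:
```python
from h import *
st=arm.get_state();print(st['eef_pos'],AX+112*n,st['joints'].round(2))
Rf=knobR(1.48)@np.diag([-1,1,-1.])
plan(AX+32*n,Rf,5)
```

```text
[ 399.40206334 -140.16334365  164.76038972] [ 399.24759887 -139.31440804  163.70689729] [-0.53 -0.02  2.28  0.44  0.53  2.19]
[0.2, 16.2, 0.1, 0.02, 0.02, -0.02]
[0.2, 16.1, 0.2, 0.02, 0.02, -0.02]
[0.2, 16.2, 0.1, 0.02, 0.02, -0.02]
[0.2, 16.2, 0.1, 0.02, 0.02, -0.02]
[0.2, 16.2, 0.1, 0.02, 0.02, -0.02]
end err [-0.02 -0.03  0.02] joints [-0.53 -0.02  2.28  0.44  0.53  2.19]
```

Down and close.

Request:
arm_command(increments=[0,16,0,0,0,0,0,0,16,0,0,0,0,0,0,16,0,0,0,0,0,0,16,0,0,0,0,0,0,16,0,0,0,0,0,0,0,0,0,0,0,0.6,0,0,0,0,0,0,1,0,0,0,0,0,0,1,0,0,0,0,0,0,1,0,0,0,0,0,0,1])

```text
time: 6.5
eef_pos: [433.6, -140.7, 92.5]
eef_rot: [-2.024, 0.042, 1.642]
contact_force: [-3.9, -2.0, 1.2]
gripper_width: 18.0
```

Run:
```python
from h import *
f=grab('wrist');save(f,'wrist4.png')
st=arm.get_state();print(st['eef_pos'],AX+32*n,st['joints'].round(2),st['gripper_width'],st['contact_force'],st['torque'])
```

```text
[ 433.59456123 -140.65336726   92.5301364 ] [ 434.31516892 -139.70016686   91.80337358] [-0.48  0.16  2.33  0.71  0.31  1.94] 17.50426418516273 [-5.02011515 -3.0246524   2.32736724] [-0.19150237  1.04559204 -0.19104331]
```

View pics/wrist4.png

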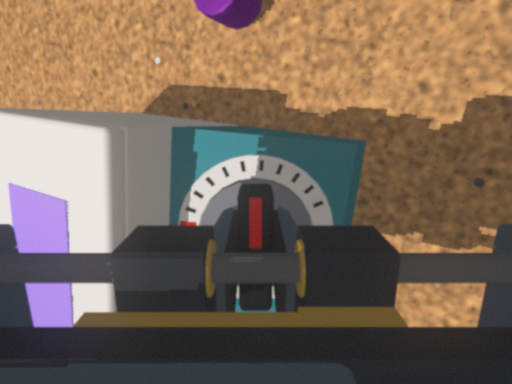

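Request:
arm_command(increments=[0,0,0,0,-4,0,1,0,0,0,0,-7,0,1,0,0,0,0,-7,0,1,0,0,0,0,-7,0,1,0,0,0,0,-7,0,1,0,0,0,0,-7,0,1,0,0,0,0,-7,0,1,0,0,0,0,-7,0,1,0,0,0,0,-7,0,1,0,0,0,0,-7,0,1,0,0,0,0,-7,0,1,0,0,0,0,0,0,1])

```text
time: 7.75
eef_pos: [435.1, -139.2, 93.3]
eef_rot: [-1.664, 0.447, 2.924]
contact_force: [4.4, 5.9, 0.7]
gripper_width: 17.8
```

Run:
```python
from h import *
f=grab('wrist');save(f,'wrist5.png')
st=arm.get_state();R=Ro.from_euler('xyz',st['eef_rot']).as_matrix();x=-R[:,0]
print(st['eef_pos'],st['joints'].round(2),st['gripper_width'],st['contact_force'],st['torque'],'theta',np.degrees(np.arctan2(-x@yh,x@s)), st['torque']@n)
```

```text
[ 435.10822201 -139.21663108   93.30650316] [-0.47  0.16  2.33  0.71  0.31  0.65] 17.726485580956687 [5.11893983 7.21957622 1.5215833 ] [ 1.12923711 -0.38668347  0.5687507 ] theta 10.739767213203496 0.014330145549054707
```

View pics/wrist5.png

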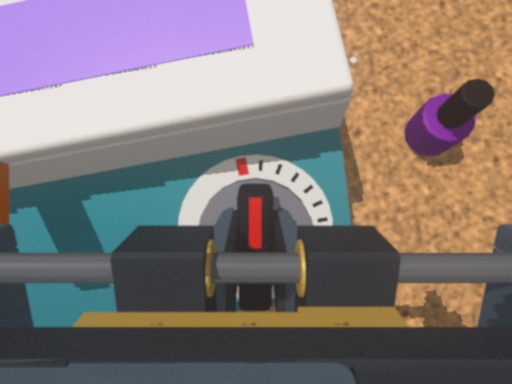

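Works well; about 10–11° remain. I'll go slightly beyond and watch the moment.

Request:
arm_command(increments=[0,0,0,0,-4,0,1,0,0,0,0,-3,0,1,0,0,0,0,-2,0,1,0,0,0,0,-2,0,1,0,0,0,0,0,0,1,0,0,0,0,0,0,1])

```text
time: 8.4
eef_pos: [435.1, -138.9, 93.3]
eef_rot: [-1.572, 0.456, 3.134]
contact_force: [5.2, 7.8, 2.3]
gripper_width: 17.5
```

```bash
cat > k.py <<'E'
from h import *
import sys
f=grab('wrist');save(f,sys.argv[1])
st=arm.get_state();R=Ro.from_euler('xyz',st['eef_rot']).as_matrix();x=-R[:,0]
print(st['eef_pos'],st['joints'].round(2),st['gripper_width'],st['contact_force'],st['torque'],'theta',np.degrees(np.arctan2(-x@yh,x@s)), st['torque']@n)
E
python3 k.py wrist6.png
```

```text
[ 435.15060267 -138.87612069   93.32152144] [-0.47  0.16  2.33  0.71  0.31  0.46] 17.944492886831288 [5.46043151 8.0597464  1.43902423] [ 1.45634724 -0.52136578  0.57246388] theta -0.18583125551532922 -0.12636887352388027
```

View pics/wrist6.png

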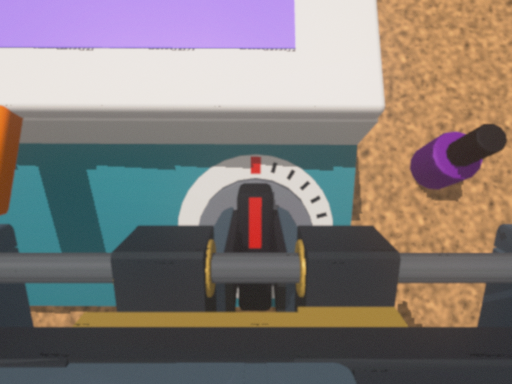

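Request:
arm_command(increments=[0,0,0,0,-1.5,0,1,0,0,0,0,-1.5,0,1,0,0,0,0,0,0,1,0,0,0,0,0,0,1])

```text
time: 8.85
eef_pos: [435.2, -138.8, 93.3]
eef_rot: [-1.55, 0.456, -3.097]
contact_force: [5.8, 7.2, 1.8]
gripper_width: 18.4
```

```bash
python3 k.py wrist7.png
```

```text
[ 435.16883019 -138.8662158    93.34887929] [-0.47  0.16  2.33  0.71  0.31  0.41] 18.8226055973257 [5.81744911 7.29047936 2.1755065 ] [ 1.86924783 -0.50422289 -0.31408821] theta -2.870987461416466 -1.1041067101394904
```

Request:
arm_command(increments=[0,0,0,0,0,0,0,0,0,0,0,0,0,0,0,0,0,0,0,0,0,0,0,0,0,0,0,0,0,-15,0,0,0,0,0,0,-25,0,0,0,0,0,0,-25,0,0,0,0,0,0,-15,0,0,0,0,0,0,0,0,0,0,0,0,0,0,0,0,0,0,0])

```text
time: 9.9
eef_pos: [399.2, -140.1, 163.9]
eef_rot: [-1.542, 0.454, -3.09]
contact_force: [-0.2, -1.0, 1.0]
gripper_width: 45.3
```

```bash
python3 k.py wrist8.png
python3 - <<'E'
from h import *
f=grab('wrist');vv,uu=np.mgrid[0:384,0:512]; P=pts(f,uu,vv)-AX
ok=(f['z_map']>0)&(uu>190)&(uu<320)&(vv>130)&(vv<215)
h=P@n; m=ok&(abs(h-35)<4); q=np.c_[(P@s)[m],(P@yh)[m]]
print(m.sum(),cv2.minAreaRect(q.astype(np.float32)))
for v in range(135,215,8):
    us=np.where(m[v])[0]
    if len(us): print(v,us[0],us[-1],(P@yh)[v,us[[0,-1]]].round(1),(P@s)[v,us[0]].round(1))
E
```

```text
[ 399.07309044 -139.91849809  163.41436576] [-0.53 -0.02  2.28  0.44  0.53  0.65] 45.76693485044281 [-0.02187612  0.31823573 -0.00719956] [0.05726976 0.37520897 0.00942307] theta -3.2080599647644408 -0.014825236716365852
1269 ((11.2330961227417, -0.2696990966796875), (40.80475997924805, 17.963180541992188), 0.0867903009057045)
167 244 267 [ 8.  -8.6] 27.7
175 243 267 [ 8.5 -9. ] 21.1
183 243 266 [ 8.2 -8.6] 15.6
191 242 266 [ 8.7 -9.1] 9.3
199 242 265 [ 8.4 -8.7] 3.1
207 242 265 [ 8.1 -9.2] -2.9
```

View pics/wrist8.png

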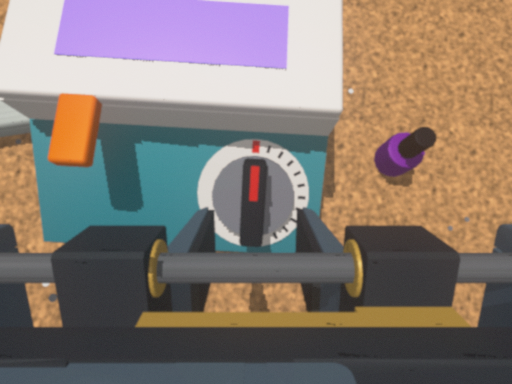

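```bash
cat > kin.py <<'E'
from h import *
from scipy.optimize import least_squares
def Rz(t): return Ro.from_euler('z',t).as_matrix()
def Ry(t): return Ro.from_euler('y',t).as_matrix()
def fk(q,p):
    a1,d1,e,a2,a3,d4,d6=p
    R=Rz(q[0]); X=np.array([0,0,d1])+R@[a1,e,0]
    R=R@Ry(q[1]); X=X+R@[0,0,a2]
    R=R@Ry(q[2]); X=X+R@[a3,0,d4]
    R=R@Rz(q[3])@Ry(q[4]); X=X+R@[0,0,d6]
    R=R@Rz(q[5])
    # tool: y = local z ; at start x_tool = -y_local , z_tool = ?
    T=np.c_[R@[0,-1,0],R@[0,0,1],R@[-1,0,0]]
    return X,T
D=[([-1.99640857e-02,3.20171347e-01,1.56534292,3e-6,1.25736788,-1.99931147e-02],[575.0,0,232.776]),
([-.27,.17,1.67,0,1.3,-.27],[481.5,-122.8,270]),([-.52,-.02,2.27,.44,.52,-.78],[402.5,-140,163.5]),
([-.47,.16,2.33,.71,.31,-1.19],[435,-140.3,92.7]),([-.47,.16,2.33,.71,.31,.41],[435.17,-138.87,93.35]),([-.53,-.02,2.28,.44,.53,.65],[399.1,-139.9,163.5])]
def fit():
    w=[5]+[1]*(len(D)-1)
    def r(p): return np.r_[np.concatenate([wi*(fk(q,p)[0]-t) for (q,t),wi in zip(D,w)]),(p[0])*.02,p[4]*.02,(p[3]-400)*.01,(p[5]-400)*.01]
    return least_squares(r,[0,250,10,400,0,400,220])
if __name__=='__main__':
    s_=fit(); print(s_.x.round(1)); 
    for q,t in D: print((fk(q,s_.x)[0]-t).round(1))
    print(fk(D[0][0],s_.x)[1].round(2))
    st=arm.get_state(); print(st['joints'],st['eef_pos']); print(fk(st['joints'],s_.x)[1].round(3), Ro.from_euler('xyz',st['eef_rot']).as_matrix().round(3))
E
python3 kin.py
```

```text
[  0.8 141.7  11.5 587.4  25.3 417.9 313.1]
[-0.  -0.  -0.1]
[0.4 1.3 1.9]
[ 1.8 -1.9  3. ]
[0.5 1.8 0.2]
[ 0.3  0.3 -0.5]
[-2.9 -0.8 -2.2]
[[ 0. -0.  1.]
 [-1.  0.  0.]
 [-0. -1. -0.]]
[-0.52752823 -0.01999681  2.27778809  0.44483226  0.52666826  0.65177215] [ 399.03854516 -139.85196568  163.14474992]
[[-0.898  0.438  0.039]
 [-0.046 -0.005 -0.999]
 [-0.437 -0.899  0.024]] [[-0.898  0.438  0.039]
 [-0.046 -0.005 -0.999]
 [-0.437 -0.899  0.024]]
```

```bash
cat > lidk.py <<'E'
from kin import *
s_=fit().x
O=np.array([516.5,-78.6,0])
Hg=O+Rs@[90,60,118]
lo=np.array([-3.11,-.84,.21,-1.34,.05,-2.56]);hi=np.array([3.11,2.01,2.61,4.49,2.63,2.56])
def pose(lam,phi0,flip=1,dx=-3,slip=0,dz=0):
    # lid angle lam; tool dir initially (sin phi0, -cos phi0)
    v=np.array([-138+dx,0,6+dz])
    L=Ry(lam)      # +rotation about y: -x -> +z
    ph=lam*(1-slip)
    x=np.array([np.cos(phi0),0,np.sin(phi0)])*-flip; y=np.array([np.sin(phi0),0,-np.cos(phi0)])
    T=np.c_[x,y,np.cross(x,y)]
    return Hg+Rs@L@v, Rs@Ry(ph)@T
def ik(P,T,q0):
    def r(q):
        X,R=fk(q,s_); return np.r_[(X-P)/100,Ro.from_matrix(R.T@T).as_rotvec()]
    o=least_squares(r,np.clip(q0,lo+1e-3,hi-1e-3),bounds=(lo,hi)); return o.x,np.linalg.norm(o.fun)
if __name__=='__main__':
  for flip in (1,):
   for ph in (25,35,45,55):
    q=np.array([-.3,.1,2.2,.3,.4,.7 if flip>0 else -2]);
    print('phi0',ph,'flip',flip)
    for lam in np.linspace(0,1.75,8):
        P,T=pose(lam,np.radians(ph),flip); q,e=ik(P,T,q); print('  %.2f'%lam,q.round(2),round(e,4),P.round())
E
python3 lidk.py
```

```text
phi0 25 flip 1
  0.00 [-0.08  0.1   2.27  0.09  0.33  1.42] 0.0 [466. -18. 124.]
  0.25 [-0.07  0.14  2.03  0.02  0.78  1.5 ] 0.0 [472. -18. 159.]
  0.50 [-0.06  0.24  1.79 -0.    1.17  1.52] 0.0 [486. -18. 191.]
  0.75 [-0.05  0.39  1.54 -0.01  1.53  1.53] 0.0 [508. -19. 219.]
  1.00 [-0.05  0.55  1.29 -0.02  1.86  1.54] 0.0 [536. -19. 240.]
  1.25 [-0.04  0.73  1.05 -0.03  2.18  1.53] 0.0 [568. -19. 254.]
  1.50 [-0.04  0.92  0.8  -0.04  2.48  1.53] 0.0 [603. -20. 259.]
  1.75 [-0.03  1.03  0.63 -0.07  2.63  1.5 ] 0.1744 [638. -20. 256.]
phi0 35 flip 1
  0.00 [-0.1   0.09  2.4   0.79  0.07  0.71] 0.0 [466. -18. 124.]
  0.25 [-0.08  0.08  2.15  0.05  0.55  1.47] 0.0 [472. -18. 159.]
  0.50 [-0.06  0.16  1.9   0.01  0.97  1.51] 0.0 [486. -18. 191.]
  0.75 [-0.06  0.29  1.65 -0.01  1.34  1.53] 0.0 [508. -19. 219.]
  1.00 [-0.05  0.46  1.39 -0.01  1.68  1.53] 0.0 [536. -19. 240.]
  1.25 [-0.04  0.64  1.13 -0.02  2.01  1.54] 0.0 [568. -19. 254.]
  1.50 [-0.04  0.83  0.87 -0.03  2.33  1.53] 0.0 [603. -20. 259.]
  1.75 [-0.04  1.03  0.6  -0.05  2.63  1.52] 0.0148 [638. -20. 256.]
phi0 45 
[... 380 characters left out ...]
] 0.0 [568. -19. 254.]
  1.50 [-0.04  0.74  0.96 -0.02  2.15  1.53] 0.0 [603. -20. 259.]
  1.75 [-0.04  0.95  0.67 -0.04  2.48  1.53] 0.0 [638. -20. 256.]
phi0 55 flip 1
  0.00 [-0.12  0.17  2.61  2.96  0.53 -1.49] 0.0688 [466. -18. 124.]
  0.25 [-0.1   0.02  2.41  1.49  0.06  0.01] 0.0 [472. -18. 159.]
  0.50 [-0.08  0.03  2.14  0.06  0.51  1.45] 0.0 [486. -18. 191.]
  0.75 [-0.07  0.13  1.88  0.01  0.92  1.51] 0.0 [508. -19. 219.]
  1.00 [-0.06  0.27  1.61 -0.    1.29  1.53] 0.0 [536. -19. 240.]
  1.25 [-0.05  0.45  1.34 -0.01  1.64  1.53] 0.0 [568. -19. 254.]
  1.50 [-0.04  0.65  1.07 -0.02  1.97  1.54] 0.0 [603. -20. 259.]
  1.75 [-0.04  0.86  0.77 -0.03  2.3   1.53] 0.0 [638. -20. 256.]
```

Run:
```python
from lidk import *
P,T=pose(0,np.radians(28)); plan(P-70*T[:,1],T,6); print(P)
```

```text
[-7.7, -1.0, -20.0, 0.01, 0.53, 0.34]
[-7.6, -0.9, -20.1, 0.01, 0.53, 0.34]
[-7.3, -1.0, -20.2, 0.01, 0.53, 0.34]
[-7.2, -0.8, -20.2, 0.01, 0.53, 0.34]
[-7.0, -0.9, -20.3, 0.01, 0.53, 0.34]
[-6.8, -0.7, -20.4, 0.01, 0.53, 0.34]
end err [-0.02 -0.04  0.04] joints [-0.53 -0.02  2.28  0.44  0.53  0.65]
[466.16307216 -18.04264128 124.        ]
```

Request:
arm_command(increments=[-7.7,-1,-20,0,0.53,0.34,0,-7.6,-0.9,-20.1,0,0.53,0.34,0,-7.3,-1,-20.2,0,0.53,0.34,0,-7.2,-0.8,-20.2,0,0.53,0.34,0,-7,-0.9,-20.3,0,0.53,0.34,0,-6.8,-0.7,-20.4,0,0.53,0.34,0,0,0,0,0,0,0,0,0,0,0,0,0,0,0])

```text
time: 10.8
eef_pos: [433.2, -17.3, 185.7]
eef_rot: [-1.571, 0.488, 3.134]
contact_force: [-0.6, -1.1, -1.2]
gripper_width: 45.8
```

Run:
```python
from lidk import *
f=grab('wrist');save(f,'wrist9.png')
st=arm.get_state();print(st['joints'].tolist(),st['eef_pos'],fk(st['joints'],s_)[0])
hsv=cv2.cvtColor(f['img'],cv2.COLOR_RGB2HSV);H,S,V=cv2.split(hsv)
vv,uu=np.mgrid[0:384,0:512]; P=pts(f,uu,vv)
m=(f['z_map']>0)&(H<16)&(S>200)&(V>100)&(uu>200)&(uu<310)&(vv<235)&(abs(P[:,:,2]-130)<4)
q=P[m]; print(m.sum(),np.median(q[:,2]),cv2.minAreaRect(q[:,:2].astype(np.float32)),q.min(0),q.max(0))
```

```text
[-0.09823251670438683, -0.06417178842454388, 2.262622837186579, 0.09402690584786759, 0.45837121935274977, 1.4079689028110216] [433.12872368 -17.90135712 185.74989525] [433.18514572 -18.11227792 185.4001625 ]
414 129.34296476711444 ((463.52337646484375, -17.81618881225586), (22.663921356201172, 25.569414138793945), 89.17744445800781) [450.67414963 -29.24207249 127.16197195] [476.20600305  -6.49568644 131.24840052]
```

View pics/wrist9.png

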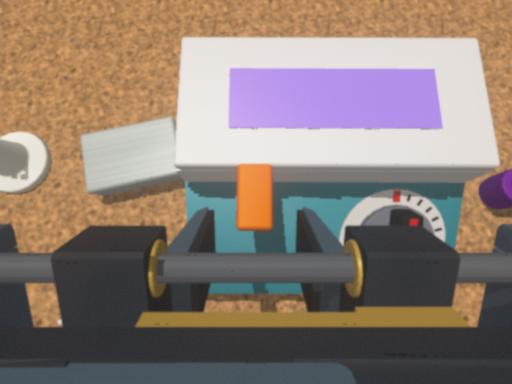

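Request:
arm_command(increments=[0,20,0,0,0,0,0,0,20,0,0,0,0,0,0,15,0,0,0,0,0,0,10,0,0,0,0,0,0,5,0,0,0,0,0,0,0,0,0,0,0,0,0,0,0,0,0,0,0.2])

```text
time: 11.55
eef_pos: [466.5, -18.4, 125.3]
eef_rot: [-1.571, 0.491, 3.131]
contact_force: [0.1, 0.3, 0.1]
gripper_width: 40.2
```

Run:
```python
from lidk import *
f=grab('wrist');save(f,'wrist10.png');f=grab('side');save(f,'side10.png')
st=arm.get_state();print(st['joints'].round(2),st['eef_pos'],fk(st['joints'],s_)[0],st['contact_force'])
```

```text
[-0.09  0.09  2.31  0.15  0.25  1.36] [466.6198298  -18.27524662 125.60003578] [465.84020378 -18.39330091 125.12278459] [ 0.96005941  0.3219051  -0.08872893]
```

View pics/wrist10.png

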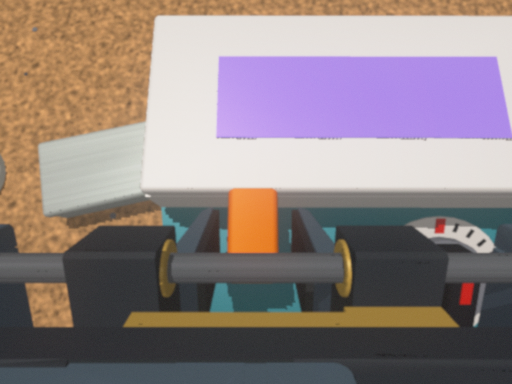

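View pics/side10.png

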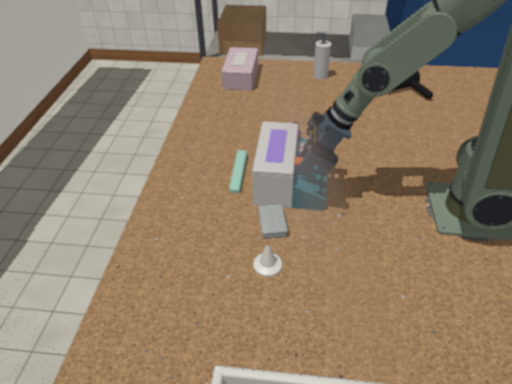

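Tongue is centred between the fingers. Closing.

Request:
arm_command(increments=[0,0,0,0,0,0,0.4,0,0,0,0,0,0,1,0,0,0,0,0,0,1,0,0,0,0,0,0,1])

```text
time: 12.05
eef_pos: [466.5, -17.2, 125.5]
eef_rot: [-1.573, 0.491, 3.131]
contact_force: [-0.3, 8.7, 2.2]
gripper_width: 25.9
```

```bash
cat > lp.py <<'E'
from lidk import *
import sys
# plan lid from lam a to b in k rows, from ideal poses; tool turns ratio RT of lid
A,B,k=float(sys.argv[1]),float(sys.argv[2]),int(sys.argv[3]); slip=float(sys.argv[4])
ph0=np.radians(28)
p0,R0=pose(A,ph0,slip=slip,dx=-3,dz=1)
out=[];p,R=p0.copy(),R0.copy()
for i in range(k):
    q,T=pose(A+(B-A)*(i+1)/k,ph0,slip=slip,dx=-3,dz=1)
    d=(R.T@(q-p)).round(1);t=np.degrees(Ro.from_matrix(R.T@T).as_rotvec()).round(2)
    print(d.tolist(),t.tolist()); p=p+R@d;R=R@Ro.from_rotvec(np.radians(t)).as_matrix()
print('end',p.round(1),(q-p).round(2))
st=arm.get_state();print('ideal start',p0.round(1),'actual',st['eef_pos'].round(1),'F',st['contact_force'].round(1),st['torque'].round(2),st['gripper_width'],st['joints'].round(2))
E
python3 lp.py 0 0.5 10 0.1;python3 - <<'E'
from lidk import *
q=np.array([-.09,.09,2.31,.15,.25,1.36])
for lam in np.linspace(0,1.75,8):
    P,T=pose(lam,np.radians(28),slip=.1); q,e=ik(P,T,q); print('  %.2f'%lam,q.round(2),round(e,4),P.round())
E
```

```text
[-3.8, -6.0, -0.0] [-0.0, -0.0, -2.58]
[-3.8, -5.9, -0.0] [-0.0, 0.0, -2.58]
[-3.8, -5.9, 0.0] [-0.0, 0.0, -2.57]
[-3.9, -6.0, 0.0] [-0.0, -0.0, -2.58]
[-3.8, -5.8, 0.0] [0.0, 0.0, -2.58]
[-4.0, -5.9, 0.0] [-0.0, 0.0, -2.58]
[-3.9, -5.9, 0.0] [-0.0, 0.0, -2.58]
[-4.0, -5.8, 0.0] [0.0, -0.0, -2.58]
[-4.0, -5.8, 0.0] [-0.0, 0.0, -2.57]
[-4.0, -5.8, 0.0] [-0.0, -0.0, -2.58]
end [486.8 -18.3 191.7] [ 0.02 -0.    0.  ]
ideal start [466.2 -18.  125. ] actual [466.5 -17.2 125.5] F [-0.3  8.7  2.2] [1.35 0.27 0.44] 25.880580771775097 [-0.09  0.09  2.31  0.15  0.25  1.36]
  0.00 [-0.09  0.1   2.31  0.14  0.25  1.37] 0.0 [466. -18. 124.]
  0.25 [-0.07  0.11  2.08  0.03  0.68  1.49] 0.0 [472. -18. 159.]
  0.50 [-0.06  0.19  1.85  0.    1.06  1.52] 0.0 [486. -18. 191.]
  0.75 [-0.05  0.32  1.62 -0.01  1.39  1.53] 0.0 [508. -19. 219.]
  1.00 [-0.05  0.47  1.38 -0.01  1.7   1.54] 0.0 [536. -19. 240.]
  1.25 [-0.04  0.64  1.14 -0.02  2.01  1.54] 0.0 [568. -19. 254.]
  1.50 [-0.04  0.82  0.88 -0.03  2.3   1.53] 0.0 [603. -20. 259.]
  1.75 [-0.04  1.01  0.62 -0.05  2.6   1.52] 0.0 [638. -20. 256.]
```

Request:
arm_command(increments=[-1.9,-3,0,0,0,-1.29,1,-1.9,-3,0,0,0,-1.29,1,-3.8,-5.9,0,0,0,-2.58,1,-3.8,-5.9,0,0,0,-2.58,1,-3.9,-6,0,0,0,-2.58,1,-3.8,-5.8,0,0,0,-2.58,1,0,0,0,0,0,0,1])

```text
time: 12.75
eef_pos: [472.7, -17.2, 159.8]
eef_rot: [-1.573, 0.263, 3.131]
contact_force: [0.2, 4.7, -2.0]
gripper_width: 25.6
```

```bash
python3 lp.py 0.25 0.8 11 0.1
python3 - <<'E'
from h import *
f=grab('wrist');save(f,'wrist11.png')
E
```

```text
[-3.9, -5.9, 0.0] [-0.0, 0.0, -2.58]
[-4.0, -5.8, 0.0] [-0.0, -0.0, -2.58]
[-3.9, -5.9, 0.0] [-0.0, 0.0, -2.57]
[-4.0, -5.8, 0.0] [-0.0, 0.0, -2.58]
[-4.1, -5.8, 0.0] [-0.0, -0.0, -2.58]
[-4.0, -5.7, 0.0] [-0.0, -0.0, -2.58]
[-4.1, -5.8, 0.0] [-0.0, 0.0, -2.58]
[-4.2, -5.7, 0.0] [0.0, 0.0, -2.58]
[-4.1, -5.7, 0.0] [-0.0, 0.0, -2.57]
[-4.2, -5.7, 0.0] [-0.0, -0.0, -2.58]
[-4.2, -5.7, 0.0] [-0.0, 0.0, -2.58]
end [514.  -18.6 224. ] [-0.02  0.   -0.01]
ideal start [472.3 -18.1 159.7] actual [472.7 -17.2 159.8] F [ 0.2  4.7 -2. ] [0.85 0.45 0.03] 25.554455359230023 [-0.07  0.11  2.08  0.03  0.69  1.49]
```

View pics/wrist11.png

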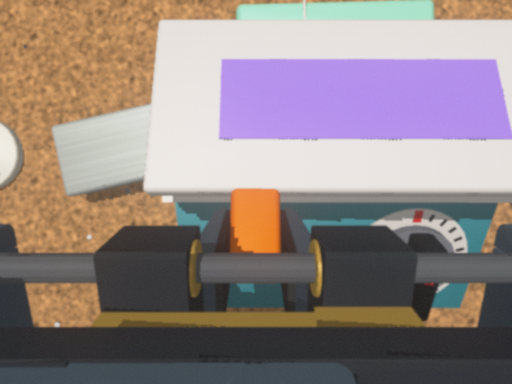

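The lid moves with the tongue and the forces are low. I'll carry on.

Request:
arm_command(increments=[-3.9,-5.9,0,0,0,-2.58,1,-4,-5.8,0,0,0,-2.58,1,-3.9,-5.9,0,0,0,-2.57,1,-4,-5.8,0,0,0,-2.58,1,-4.1,-5.8,0,0,0,-2.58,1,-4,-5.7,0,0,0,-2.58,1,-4.1,-5.8,0,0,0,-2.58,1,-4.2,-5.7,0,0,0,-2.58,1,-4.1,-5.7,0,0,0,-2.57,1,-4.2,-5.7,0,0,0,-2.58,1,-4.2,-5.7,0,0,0,-2.58,1])

```text
time: 13.9
eef_pos: [513.4, -17.7, 223.0]
eef_rot: [-1.573, -0.234, 3.132]
contact_force: [-0.1, 3.6, -5.8]
gripper_width: 25.6
```

```bash
python3 lp.py 0.8 1.35 11 0.1
python3 - <<'E'
from h import *
f=grab('wrist');save(f,'wrist12.png')
E
```

```text
[-4.2, -5.6, -0.0] [-0.0, -0.0, -2.58]
[-4.3, -5.7, 0.0] [0.0, -0.0, -2.58]
[-4.3, -5.6, -0.0] [-0.0, 0.0, -2.57]
[-4.3, -5.6, -0.0] [-0.0, 0.0, -2.58]
[-4.4, -5.5, -0.0] [0.0, -0.0, -2.58]
[-4.3, -5.6, -0.0] [-0.0, -0.0, -2.58]
[-4.4, -5.5, -0.0] [-0.0, -0.0, -2.58]
[-4.5, -5.5, -0.0] [-0.0, 0.0, -2.58]
[-4.4, -5.4, -0.0] [0.0, -0.0, -2.57]
[-4.5, -5.5, -0.0] [-0.0, -0.0, -2.58]
[-4.5, -5.4, -0.0] [-0.0, -0.0, -2.58]
end [583.1 -19.3 257.1] [ 0.02 -0.    0.02]
ideal start [513.9 -18.6 224. ] actual [513.4 -17.7 223. ] F [-0.1  3.6 -5.8] [ 0.48  0.19 -0.3 ] 25.601291839651267 [-0.05  0.35  1.57 -0.01  1.46  1.53]
```

View pics/wrist12.png

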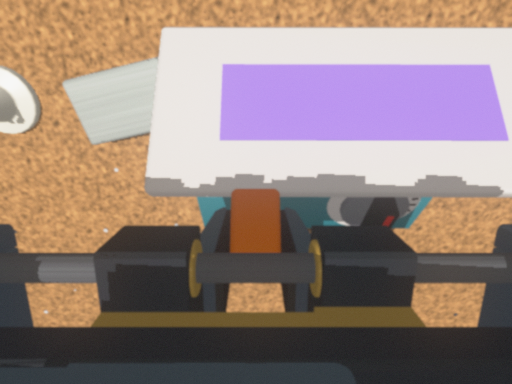

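Request:
arm_command(increments=[-4.2,-5.6,0,0,0,-2.58,1,-4.3,-5.7,0,0,0,-2.58,1,-4.3,-5.6,0,0,0,-2.57,1,-4.3,-5.6,0,0,0,-2.58,1,-4.4,-5.5,0,0,0,-2.58,1,-4.3,-5.6,0,0,0,-2.58,1,-4.4,-5.5,0,0,0,-2.58,1,-4.5,-5.5,0,0,0,-2.58,1,-4.4,-5.4,0,0,0,-2.57,1,-4.5,-5.5,0,0,0,-2.58,1,-4.5,-5.4,0,0,0,-2.58,1])

```text
time: 15.05
eef_pos: [583.0, -18.5, 256.4]
eef_rot: [-1.573, -0.727, 3.133]
contact_force: [-2.3, 3.8, -4.0]
gripper_width: 25.7
```

```bash
python3 lp.py 1.35 1.75 8 0.1
python3 - <<'E'
from h import *
f=grab('wrist');save(f,'wrist13.png');f=grab('side');save(f,'side13.png')
E
```

```text
[-4.5, -5.4, -0.0] [0.0, -0.0, -2.58]
[-4.6, -5.4, -0.0] [-0.0, -0.0, -2.58]
[-4.6, -5.4, -0.0] [-0.0, -0.0, -2.57]
[-4.6, -5.3, -0.0] [-0.0, -0.0, -2.58]
[-4.7, -5.3, -0.0] [-0.0, -0.0, -2.58]
[-4.6, -5.3, -0.0] [-0.0, -0.0, -2.58]
[-4.7, -5.3, -0.0] [-0.0, -0.0, -2.58]
[-4.8, -5.2, -0.0] [0.0, -0.0, -2.58]
end [639.2 -19.9 255.5] [-0.02  0.    0.04]
ideal start [583.1 -19.3 257.1] actual [583.  -18.5 256.4] F [-2.3  3.8 -4. ] [ 0.46  0.07 -0.55] 25.697902412835877 [-0.04  0.71  1.03 -0.02  2.13  1.53]
```

View pics/side13.png

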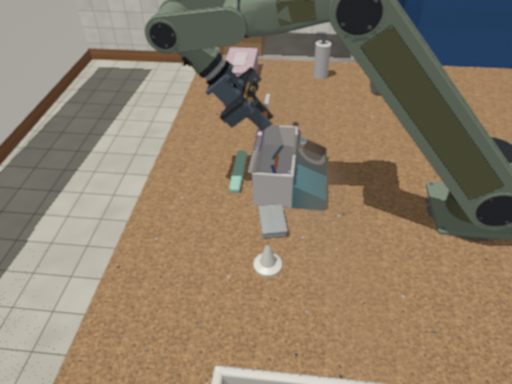

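View pics/wrist13.png

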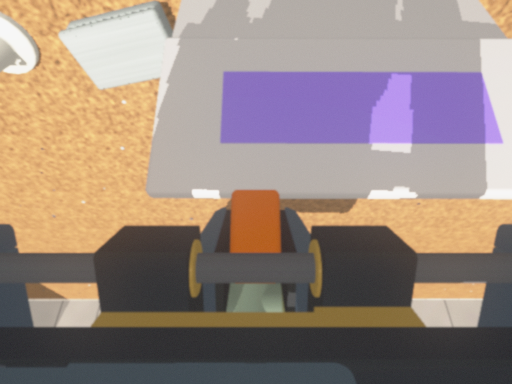

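Request:
arm_command(increments=[-4.5,-5.4,0,0,0,-2.58,1,-4.6,-5.4,0,0,0,-2.58,1,-4.6,-5.4,0,0,0,-2.57,1,-4.6,-5.3,0,0,0,-2.58,1,-4.7,-5.3,0,0,0,-2.58,1,-4.6,-5.3,0,0,0,-2.4,1,-4.7,-5.3,0,0,0,-2.2,1,0,0,0,0,0,0,1,0,0,0,0,0,0,1])

```text
time: 16.05
eef_pos: [632.5, -19.1, 256.2]
eef_rot: [-1.574, -1.03, 3.135]
contact_force: [-2.5, 5.0, -2.4]
gripper_width: 25.9
```

```bash
cat > la.py <<'E'
from lidk import *
import sys
st=arm.get_state();v=Rs.T@(st['eef_pos']-Hg)
print('lid from tcp',np.arctan2(v[2],-v[0])-np.arctan2(7,141),np.hypot(v[0],v[2]),'F',st['contact_force'].round(1),st['torque'].round(2),st['joints'].round(3),st['eef_pos'].round(1))
f=grab('wrist');save(f,'wrist%s.png'%sys.argv[1])
vv,uu=np.mgrid[0:384,0:512];P=pts(f,uu,vv);hsv=cv2.cvtColor(f['img'],cv2.COLOR_RGB2HSV);H,S,V=cv2.split(hsv)
m=(f['z_map']>0)&(H>118)&(H<142)&(S>80)&(vv<180)&(uu>180)
q=(P[m]-Hg)@Rs; 
if len(q)>50:
    c=np.median(q,0);q=q[np.linalg.norm(q-c,axis=1)<120]; k=np.linalg.svd(q-q.mean(0),full_matrices=False)[2][2]; k*=np.sign(-k[0]*1.0+1e-9) if False else 1
    k=k if k[0]>0 else -k
    print('lid normal',k.round(3),'angle',np.arctan2(k[0],k[2]),len(q))
E
python3 la.py 14
```

```text
lid from tcp 1.702795524111778 140.46103384849232 F [-2.5  5.  -2.4] [ 0.54 -0.1  -0.85] [-0.037  0.975  0.662 -0.04   2.533  1.522] [632.5 -19.1 256.2]
lid normal [ 0.991 -0.    -0.132] angle 1.7031388540234984 17408
```

View pics/wrist14.png

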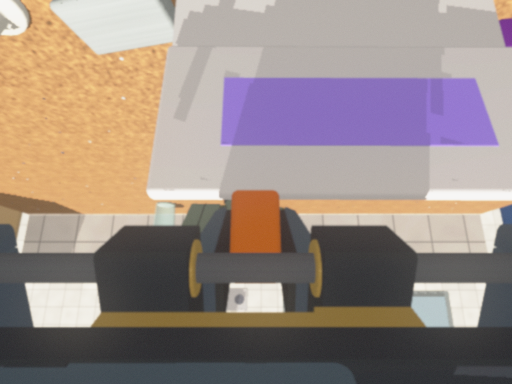

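Request:
arm_command(increments=[-2.4,-2.6,0,0,0,-1,1,-2.4,-2.6,0,0,0,-1,1,-1,-1.2,0,0,0,0,1,0,0,0,0,0,0,1,0,0,0,0,0,0,1])

```text
time: 16.6
eef_pos: [639.4, -19.2, 254.8]
eef_rot: [-1.573, -1.072, 3.134]
contact_force: [-22.6, 6.4, -7.1]
gripper_width: 25.7
```

```bash
python3 la.py 15
```

```text
lid from tcp 1.7528911527019428 140.59149269904648 F [-22.6   6.4  -7.1] [ 0.48  0.24 -0.83] [-0.036  1.015  0.606 -0.045  2.592  1.519] [639.4 -19.2 254.8]
lid normal [ 0.984 -0.    -0.18 ] angle 1.7513889912986957 17164
```

Run:
```python
from lidk import *
st=arm.get_state();T=Ro.from_euler('xyz',st['eef_rot']).as_matrix();p=st['eef_pos'];q=st['joints']
print(T.round(2))
for d in (30,60,90,120):
    P=p+d*np.array([.1,0,1.]);print(d,ik(P,T,q))
print((T.T@[2,0,20]).round(1))
```

```text
[[-0.48 -0.88 -0.01]
 [ 0.    0.01 -1.  ]
 [ 0.88 -0.48 -0.  ]]
30 (array([-0.03596851,  0.99715587,  0.55880007, -0.04937261,  2.63      ,
        1.51340701]), np.float64(0.02914582939506613))
60 (array([-0.03459451,  0.96172342,  0.52354069, -0.05496759,  2.63      ,
        1.50744587]), np.float64(0.1063800467285483))
90 (array([-0.03273313,  0.92889377,  0.48262472, -0.06275668,  2.63      ,
        1.49955823]), np.float64(0.18715806754429468))
120 (array([-0.03008395,  0.89885731,  0.43611316, -0.07408296,  2.63      ,
        1.48858485]), np.float64(0.2713637246912683))
[ 16.6 -11.3  -0. ]
```

Request:
arm_command(increments=[0,0,0,0,0,0,0.3,0,0,0,0,0,0,0.1,0,0,0,0,0,0,0,0,0,0,0,0,0,0])

```text
time: 17.05
eef_pos: [641.0, -20.2, 255.5]
eef_rot: [-1.57, -1.063, 3.13]
contact_force: [0.1, -0.6, 0.2]
gripper_width: 45.4
```

```bash
python3 la.py 16
```

```text
lid from tcp 1.7627257110518253 141.59651719828784 F [ 0.1 -0.6  0.2] [-0.01 -0.45  0.06] [-0.038  1.015  0.599 -0.046  2.59   1.519] [641.  -20.2 255.5]
lid normal [ 0.984 -0.    -0.179] angle 1.7503354796821793 16772
```

View pics/wrist16.png

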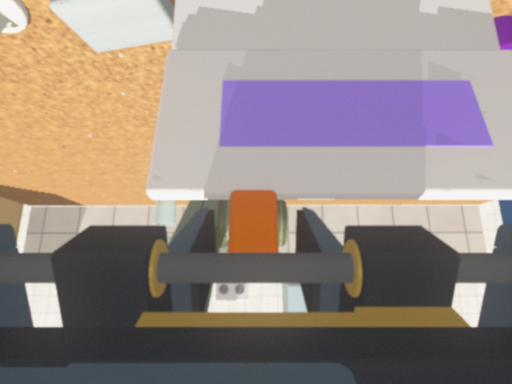

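Run:
```python
from lidk import *
st=arm.get_state();R=Ro.from_euler('xyz',st['eef_rot']).as_matrix();p=st['eef_pos'];q=st['joints']
for i in range(9):
    d=(R.T@np.array([1,0,12.])).round(1);t=[0,0,4.]
    p=p+R@d;R=R@Ro.from_rotvec(np.radians(t)).as_matrix();q,e=ik(p,R,q)
    print(d,p.round(),q.round(2),round(e,3))
```

```text
[10.  -6.7 -0. ] [642. -20. 267.] [-0.04  0.98  0.61 -0.04  2.55  1.52] 0.0
[ 9.5 -7.4 -0. ] [643. -20. 279.] [-0.04  0.94  0.62 -0.04  2.51  1.52] 0.0
[ 9. -8. -0.] [644. -20. 291.] [-0.04  0.9   0.63 -0.03  2.46  1.53] 0.0
[ 8.4 -8.6 -0. ] [645. -20. 303.] [-0.04  0.86  0.64 -0.03  2.42  1.53] 0.0
[ 7.8 -9.2 -0. ] [646. -20. 315.] [-0.04  0.83  0.65 -0.03  2.37  1.53] 0.0
[ 7.1 -9.7 -0. ] [647. -20. 327.] [-0.04  0.79  0.67 -0.03  2.33  1.53] 0.0
[  6.4 -10.2  -0. ] [648. -20. 339.] [-0.04  0.75  0.69 -0.02  2.28  1.53] 0.0
[  5.7 -10.6  -0. ] [649. -20. 351.] [-0.04  0.71  0.71 -0.02  2.23  1.53] 0.0
[  4.9 -11.   -0. ] [650. -20. 363.] [-0.04  0.67  0.73 -0.02  2.18  1.53] 0.0
```

Request:
arm_command(increments=[10,-6.7,0,0,0,4,0,9.5,-7.4,0,0,0,4,0,9,-8,0,0,0,4,0,8.4,-8.6,0,0,0,4,0,7.8,-9.2,0,0,0,4,0,7.1,-9.7,0,0,0,4,0,6.4,-10.2,0,0,0,4,0,5.7,-10.6,0,0,0,4,0,4.9,-11,0,0,0,4,0,0,0,0,0,0,0,0,0,0,0,0,0,0,0])

```text
time: 18.2
eef_pos: [649.8, -20.1, 363.7]
eef_rot: [-1.571, -0.436, 3.131]
contact_force: [0.3, 1.0, -0.4]
gripper_width: 45.7
```

```bash
python3 la.py 17
python3 - <<'E'
from h import *
for n_ in('side','scene'):
    f=grab(n_);save(f,n_+'17.png')
E
```

```text
lid from tcp 1.6930753983286346 249.39245061735366 F [ 0.3  1.  -0.4] [ 0.01 -0.17 -0.01] [-0.042  0.673  0.723 -0.017  2.182  1.533] [649.8 -20.1 363.7]
lid normal [ 0.984 -0.    -0.179] angle 1.751202553534223 2012
```

View pics/wrist17.png

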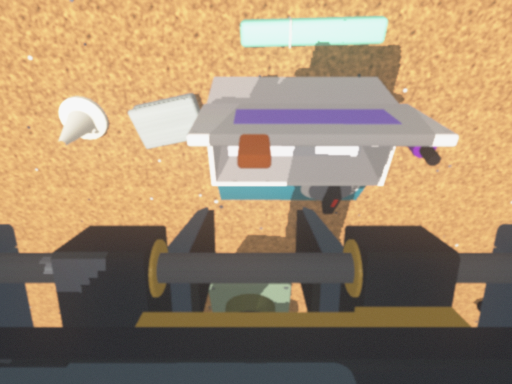

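View pics/side17.png

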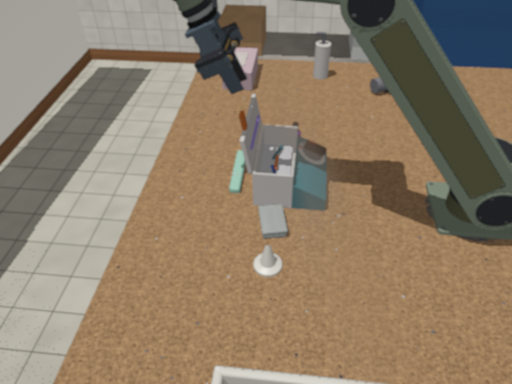

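View pics/scene17.png

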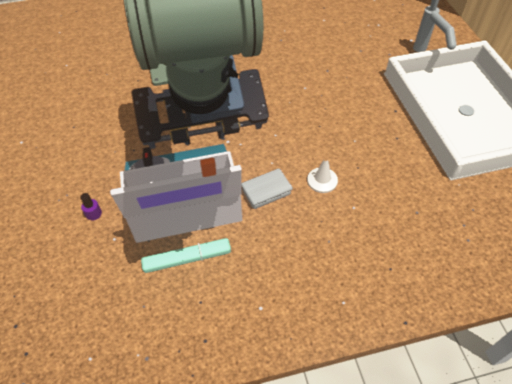

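Run:
```python
from h import *
print(arm.close_job())
st=arm.get_state();print(st['time'],st['contact_force'])
```

```text
the job is handed in; nothing more can be done
None
the job is handed in; nothing more can be done
```

The sanitizer is reset and open. With the lid shut, I turned the timer knob about 85° anticlockwise onto its zero stop. I then lifted the lid by its orange tongue at about 0.5 rad/s until it reached its stop, released it and backed the arm off. I handed the job in at about 18.5 s; no verdict was reported.

**Last checks:**
- **Knob:** the moment rose to about 1.1 N m when I pressed it against the stop. After release the camera put it at 0.1° from zero. I did not measure it again after opening the lid, but the arm did not go near it.
- **Lid:** it measured 1.751 rad after I let go and backed off, so it stays open by itself. The wrist force was about 23 N while I pressed it onto the stop.
- **Bystanders:** all four look where they were in the last pictures. I judged this by eye and did not measure it.
- **Arm:** it ended well clear, with force readings around 1 N, which is noise level.

**What disagreed or went wrong:**
- **Knob angle:** my first camera reading was about 95°. A closer look gave 85°, which matched the grasp.
- **Knob position:** two views of the knob differed by about 2 mm, so I aimed between them.
- **First knob approach:** it would have taken the last joint past its range, so I backed off and came in again a half turn round before gripping.

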